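# Light the inspection stand and show the shrimp log's mouth to its camera

### The job

Wind the spring timer of the inspection stand's ring light clockwise, in as many part turns as it needs, right up to its stop, so that the light stays on. Then pick the long black shrimp log off the draining mat and finish while holding it still in the air in front of the camera so that the camera sees straight into it: right way up, open mouth towards the lens, the mouth centred on the lens's line of sight and 80 mm from the lens, the log in line with that line of sight. Do not touch the stand with the log, and leave the camera's height and tilt and everything else on the ledge as they are.

Things in the scene. Friction and masses are not known exactly. Their poses are not given: they have to be found in the camera images.
- timer_key (a joint): winding angle of the timer's black bar key, rad: 0 run down, 3.8 fully wound at a hard stop; grows clockwise seen from above. Starts between 0.6 and 1.4. A light spring works against winding (0.05 to 0.08 N m in all to turn it), but the key holds where it is left. On the dial's seven black marks the last one clockwise, the thickest, is fully wound (the key's white line points at it).
- key_grip (a point): point to grip on the timer key: on its upright axis, 80 mm above the ledge, in a bar 42 mm long, 14 mm thick, reaching from 7 mm above to 23 mm below this point, on a 44 mm round skirt; the 96 mm square timer housing has its top 32 mm below this point. Turns with the key: x along the bar (white line on the -x half), z up. The key is on the stand's -y end.
- stand: fixed inspection stand: grey base plate 140 x 360 x 18 mm, origin under its centre, long side along y, x away from the robot; timer housing on its -y end, at (45, 130) mm on its +y end a steel column 20 mm thick, 390 mm tall. A clamp on the column holds a small camera with a 66 mm ring light that looks towards -x and somewhat down. Place and yaw vary.
- lens (a point): centre of the front face of the camera's lens, 220 to 295 mm above the ledge. +x points back into the camera: it looks along -x, 0.1 to 0.4 rad below level; y is level, z the camera's up. In this frame the log's mouth belongs at (-80, 0, 0) mm, with the log's axes parallel to these.
- long_log: long log: black ceramic tube 120 mm long, 42 mm outer diameter, 34 mm bore, closed at one end, on two low foot rails; 110 to 230 g. Origin under its middle, at the bottom of the feet; +x along the tube to the open mouth, z up as it stands; tube axis 24 mm, tube top 45 mm above the origin. Starts on the mat, mouth within about 60 degrees of straight away from the robot.
- log_mouth (a point): centre of the long log's open mouth, on the tube's axis 60 mm from its middle (60 mm along +x, 24 mm up from the log's origin); its axes are the log's.
- mat: fixed grey ribbed draining mat, 280 x 360 x 4 mm, lying flat, origin under its centre; the three ceramic hides lie on it, at least 130 mm between centres, in any order
- short_log: bystander on the mat: same black log, only 70 mm long; origin under its middle
- tube_stack: bystander on the mat: three short open black tubes, 28 mm across and 70 mm long, fused in a pyramid 56 mm wide and 53 mm high; origin under its middle
- glass_bowl: bystander: glass bowl, 150 mm across, 65 mm high; origin under its centre
- blue_jar: bystander: clear jar with a blue twist cap, 68 mm across, 95 mm high; origin under its centre
- food_jar: bystander: small amber jar, 44 mm across, 62 mm high; origin under its centre
- feeding_dish: bystander: white ceramic feeding dish, 70 mm across, 14 mm high; origin under its centre
- brush: bystander: hand brush lying on the ledge, 190 mm long; origin under its middle
Mind the look-alikes: they are no part of the job. What is shaped like the long_log but orange or red is not meant.

How it is judged (in metres and radians):
On the way, in this order (a step that is already met when the one before it is completed fails the run):
1. the timer is wound up to its stop (value of joint timer_key above 3.6 rad), for 0.2 s.
2. the long log is lifted clear in the gripper (height (world z) of long_log above 0.06 m and contact force between the fingers and long_log above 1 N), for 0.2 s.
At the end, for the whole second after the job is handed in: Timer above 3.5 rad; the gripper alone holds the long log still in the air, feet below: mouth 80 mm (+-20) in front of the lens and within 15 mm of its line of sight in y and z, log in line with it within 0.15 rad, rolled no more than 0.2 rad (all of step 2 and value of joint timer_key above 3.5 rad and x of log_mouth in the frame of lens between -0.1 and -0.06 m and y of log_mouth in the frame of lens between -0.015 and 0.015 m and z of log_mouth in the frame of lens between -0.015 and 0.015 m and x of long_log in the frame of lens below -0.12 m and angle between the x axis of long_log and the x axis of lens, either way round below 0.15 rad and angle between the z axis of long_log and the z axis of lens, either way round below 0.2 rad and angle between long_log's own z axis and vertical below 0.7 rad and contact force between long_log and stand below 0.1 N and linear speed of long_log below 0.02 m/s and angular speed of long_log below 0.15 rad/s); the arm keeps its last pose, push and grip.
It fails at once if the log knocks against the stand or its camera (contact force between long_log and stand above 1 N).
It fails at once if the camera is pushed out of its setting (lens moved over 10 mm) (distance of lens from where it was at the start of the episode above 0.01 m).
It fails at once if another hide on the mat is shoved over 30 mm (distance of any of short_log, tube_stack from where it was at the start of the episode above 0.03 m).
It fails at once if a bystander on the ledge is shoved over 30 mm (distance of any of glass_bowl, blue_jar, food_jar, feeding_dish, brush from where it was at the start of the episode above 0.03 m).
It also fails if it takes over 70 s, if anything falls off the work surface, if the arm or the gripper's body presses on something with over 40 N, if the wrist force passes 120 N, or if a joint passes its speed limit or range.

### The arm

A 6-joint arm with a two-finger parallel gripper is mounted at the origin on the work surface. World frame = base frame: x ahead of the robot, y to its left, z up, the work surface at z = 0. Lengths are in m, angles in degrees, forces in N, time in s.
With the tool pointing down it reaches from about 0.4 to 0.825 m from the base axis. Payload 7 kg.
Tool frame: the origin (TCP) lies midway between the tips of the shut fingers; the grasp point (between the pads) lies 19 mm behind it; z points along the fingers, y is the line along which they close (so a half turn about z gives the same grasp; the last joint's range is limited). The gripper opens to 88 mm and grips with 3 to 60 N. Pads are 19 mm wide; open, the fingers measure 130 mm over their backs; the gripper's body (78 mm by 193 mm) begins 47 mm behind the grasp point.
Start: joints at [90.877, 20.546, 0.682, 0, -70.136, -16.507], TCP at [0.182, 0.65, 0.227] pointing down, gripper open.
Joint ranges: [-176.03, 176.03], [-82.01, 121.73], [-58.28, 71.71], [-173.87, 95.51], [-174.79, -0.11], [-173.66, 173.66]. Speed limits (degrees/s): [136.94, 136.94, 172.46, 180, 180, 180].

### API

Orientations are given as a 3x3 rotation matrix whose columns are the frame's x, y, z axes.
In Python, from rig import robot gives the robot as it stands. Calls block until the motion is done:
- robot.goto(position, orientation): joint-space move of the TCP to a pose.
- robot.servo_line(position, ori=None, speed=0.15): straight line of the TCP; ori=None keeps the orientation; speed is the mean speed in m/s.
- robot.movej(angles): joint-space move.
- robot.move_gripper(opening): opening from 0.0 (shut) to 1.0 (fully open); the grip force is fixed at half the most; returns when the fingers have stopped.
- robot.dwell(seconds).
- robot.ik(position, orientation): joint angles nearest the present ones, or None.
- robot.grab_frame(name): name is "side" or "top"; returns (picture, depth): 480x640x3 uint8, red, green, blue; 480x640 float32, m along the optical axis (not along the pixel's ray), 0 where there is no reading.
- robot.camera_info(name): a dict with "vfov" (degrees; the focal length in pixels is half the picture's height over the tangent of half this angle, whatever the lens; pixels are square), "cx", "cy" (the principal point, pixels), "view" (4x4, takes a point from world to camera coordinates). Camera axes: x right, y down, z forward; pixel columns grow to the right and rows downward; lengths in m; the calibration is good to about 2 mm. A picture is of the moment at which its call begins. camera_info takes no time and is no camera call.
A pose or a line that the arm cannot do raises robot.Unreachable and nothing moves.
- robot.job_done(): hands the job in; it is judged then, once.
Readings, each from a call of its own:
- robot.read_t(): time.
- robot.read_qpos(): joint angles.
- robot.read_qvel(): joint speeds.
- robot.read_effort(): joint torques, N m.
- robot.read_position(): TCP position.
- robot.read_tcp_rot(): TCP orientation.
- robot.read_force(): force on the tool from outside, world axes, zero at the start.
- robot.read_ft_torque(): the same for the moment, N m.
- robot.read_grip_width(): opening from 0.0 (shut) to 1.0 (fully open).
- robot.read_finger_force(): force on a finger pad.
Only numpy, scipy, OpenCV 4.12 (cv2) and the standard library are available. Lean on these libraries where they do the work, as an engineer would, in place of code of your own. Each camera call takes 0.05 s, during which the arm holds its last target. There are 200 camera calls.

## Working session

There is one attempt and no reset: what is moved stays moved. The work goes in short steps, each a Python script; the robot and the scene stay as the last script left them, time stands still between calls to the robot, and variables do not carry over. Pictures are saved under pics/ and viewed, at most 10 in all, crops included, and the job is handed in when it is done.

```bash
mkdir -p pics
python3 - <<'E'
from rig import robot
import numpy as np, cv2
for n in("side","top"):
    p,d=robot.grab_frame(n); cv2.imwrite(f"pics/{n}0.png",p[:,:,::-1]); np.save(f"{n}_d.npy",d); np.save(f"{n}_p.npy",p)
    print(robot.camera_info(n))
print(robot.read_t(),robot.read_tcp_rot())
E
```

```text
{'vfov': 56.88052101130258, 'cx': 322.183399637475, 'cy': 239.55112320554207, 'view': array([[ 0.9727579 , -0.23172001,  0.00692084, -0.49627104],
       [-0.14830677, -0.64498065, -0.74966997,  0.16665047],
       [ 0.17817734,  0.72822098, -0.66177567,  1.12717241],
       [ 0.        ,  0.        ,  0.        ,  1.        ]])}
{'vfov': 54.70302479443572, 'cx': 322.26463226165396, 'cy': 237.6346981608698, 'view': array([[-1.10575756e-02, -9.99938499e-01, -8.53662395e-04,
        -5.18960767e-03],
       [-9.77352147e-01,  1.09882289e-02, -2.11333954e-01,
         5.23709592e-01],
       [ 2.11330337e-01, -1.50251240e-03, -9.77413541e-01,
         1.51323938e+00],
       [ 0.00000000e+00,  0.00000000e+00,  0.00000000e+00,
         1.00000000e+00]])}
0.1 [[ 9.63005363e-01 -2.69482106e-01 -2.57431055e-04]
 [-2.69482194e-01 -9.63004316e-01 -1.42665036e-03]
 [ 1.36549527e-04  1.44324504e-03 -9.99998949e-01]]
```

View pics/side0.png

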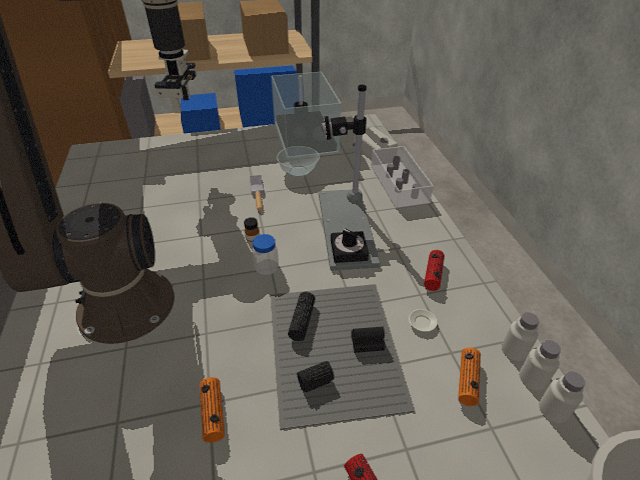

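View pics/top0.png

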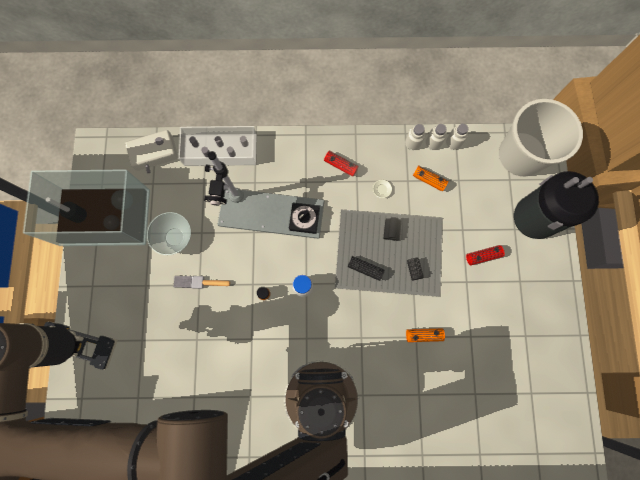

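The side view shows the ring-light camera at (338,127), the key at (348,238) and the long log at (302,315). In the top view these are at about (215,190), (304,216) and (369,267). Next I'll make enlarged crops and take depth points.

```bash
cat > h.py <<'E'
from rig import robot
import numpy as np, cv2
def K(n):
    i=robot.camera_info(n); return 240/np.tan(np.radians(i['vfov'])/2),i['cx'],i['cy'],i['view']
def world(n,u,v,d):
    f,cx,cy,V=K(n); c=np.stack([(u-cx)/f*d,(v-cy)/f*d,d],-1)
    return (c-V[:3,3])@V[:3,:3]
def ray(n,u,v):
    f,cx,cy,V=K(n); r=np.array([(u-cx)/f,(v-cy)/f,1])@V[:3,:3]; return -V[:3,3]@V[:3,:3], r
def at_z(n,u,v,z):
    o,r=ray(n,u,v); return o+r*(z-o[2])/r[2]
def proj(n,P):
    f,cx,cy,V=K(n); c=V[:3,:3]@np.asarray(P)+V[:3,3]; return np.array([f*c[0]/c[2]+cx,f*c[1]/c[2]+cy])
def cloud(n,box,d):
    x0,y0,x1,y1=box; v,u=np.mgrid[y0:y1,x0:x1]; dd=d[y0:y1,x0:x1]; 
    return world(n,u,v,dd)
def crop(p,box,s):
    x0,y0,x1,y1=box; return cv2.resize(p[y0:y1,x0:x1,::-1],None,fx=s,fy=s,interpolation=cv2.INTER_CUBIC)
E
python3 - <<'E'
from h import *
t=np.load('top_p.npy');s=np.load('side_p.npy');td=np.load('top_d.npy');sd=np.load('side_d.npy')
A=crop(t,(279,191,329,241),8)
B=crop(s,(320,75,380,215),1) 
C=crop(s,(318,102,368,152),8)
D=crop(t,(195,145,245,215),4); E_=crop(t,(340,245,390,290),4)
m=np.zeros((600,800,3),np.uint8); m[:400,:400]=A; m[:400,400:]=C
m2=cv2.resize(D,None,fx=.71,fy=.71); m[400:400+m2.shape[0],:m2.shape[1]]=m2; m[400:580,250:450]=E_
S=crop(s,(330,215,370,265),4); m[400:600,500:660]=S
cv2.imwrite('pics/m1.png',m)
# log cloud
for n,box,d in(('top',(340,250,392,285),td),('side',(283,287,320,345),sd)):
    c=cloud(n,box,d); k=(c[...,2]>.018)&(c[...,2]<.06); P=c[k]; m_=P.mean(0); w,v=np.linalg.eigh(np.cov(P[:,:2].T)); a=v[:,1]; q=(P[:,:2]-m_[:2])@a
    b=np.array([-a[1],a[0]]); q2=(P[:,:2]-m_[:2])@b
    print(n,m_,a,np.percentile(q,[1,99]),np.percentile(q2,[1,99]),P[:,2].max(),k.sum(), 'mid',m_[:2]+a*np.percentile(q,[1,99]).mean())
# base plate
c=cloud('top',(210,180,335,245),td); k=(c[...,2]>.012)&(c[...,2]<.026); P=c[k][:,:2].astype(np.float32)
k8=k.astype(np.uint8); r=cv2.minAreaRect(P); print('plate',r)
k=(c[...,2]>.04)&(c[...,2]<.055); P=c[k][:,:2].astype(np.float32); print('housing',cv2.minAreaRect(P),P.mean(0))
for n,box,d in(('side',(318,80,372,205),sd),('top',(195,145,245,210),td)):
    c=cloud(n,box,d); P=c.reshape(-1,3); P=P[(P[:,2]>.1)&(P[:,2]<.42)&(P[:,0]<.95)&(P[:,1]>.1)]; print(n,len(P)); np.save(n+'_cam.npy',P)
    for z in np.arange(.1,.42,.02):
        q=P[(P[:,2]>=z)&(P[:,2]<z+.02)]
        if len(q): print(round(z,2),len(q),q.min(0)[:2].round(3),np.median(q,0)[:2].round(3),q.max(0)[:2].round(3))
E
```

```text
top [ 0.42048105 -0.15603785  0.04450615] [0.41391119 0.91031727] [-0.05837385  0.05853608] [-0.02183244  0.01796835] 0.059239095043145854 435 mid [ 0.42051463 -0.15596401]
side [ 0.42065236 -0.16652751  0.04278771] [0.43241037 0.90167692] [-0.05025964  0.06910988] [-0.01796506  0.02167357] 0.055886034990995884 794 mid [ 0.42472787 -0.1580291 ]
plate ((0.6389882564544678, 0.14862319827079773), (0.3963986337184906, 0.17236728966236115), 82.1775131225586)
housing ((0.6232969164848328, 0.15891766548156738), (0.32235726714134216, 0.10230887681245804), 77.60588073730469) [0.6032668  0.06713635]
side 1961
0.1 99 [0.638 0.281] [0.692 0.609] [0.72  0.914]
0.12 112 [0.638 0.278] [0.694 0.613] [0.72  0.917]
0.14 184 [0.638 0.28 ] [0.696 0.61 ] [0.72 0.91]
0.16 230 [0.637 0.28 ] [0.695 0.609] [0.721 0.92 ]
0.18 250 [0.638 0.28 ] [0.697 0.609] [0.724 0.856]
0.2 84 [0.639 0.28 ] [0.691 0.297] [0.723 0.807]
0.22 37 [0.679 0.279] [0.687 0.286] [0.698 0.293]
0.24 69 [0.589 0.273] [0.678 0.283] [0.704 0.302]
0.26 245 [0.58  0.267] [0.633 0.281] [0.703 0.317]
0.28 381 [0.58  0.267] [0.635 0.285] [0.70
[... 313 characters left out ...]
]
0.12 12 [0.679 0.281] [0.681 0.286] [0.687 0.296]
0.14 11 [0.678 0.282] [0.684 0.285] [0.692 0.292]
0.16 17 [0.679 0.282] [0.682 0.287] [0.692 0.298]
0.18 12 [0.678 0.281] [0.681 0.286] [0.689 0.299]
0.2 18 [0.677 0.28 ] [0.682 0.287] [0.689 0.298]
0.22 9 [0.591 0.282] [0.68  0.286] [0.69  0.295]
0.24 10 [0.59  0.274] [0.672 0.282] [0.699 0.295]
0.26 120 [0.58  0.268] [0.628 0.286] [0.701 0.338]
0.28 453 [0.58  0.269] [0.631 0.296] [0.708 0.337]
0.3 70 [0.585 0.276] [0.597 0.296] [0.693 0.322]
0.32 22 [0.678 0.282] [0.682 0.286] [0.693 0.299]
0.34 21 [0.678 0.28 ] [0.681 0.287] [0.694 0.299]
0.36 18 [0.678 0.282] [0.682 0.287] [0.689 0.298]
0.38 65 [0.676 0.28 ] [0.687 0.29 ] [0.7   0.302]
```

View pics/m1.png

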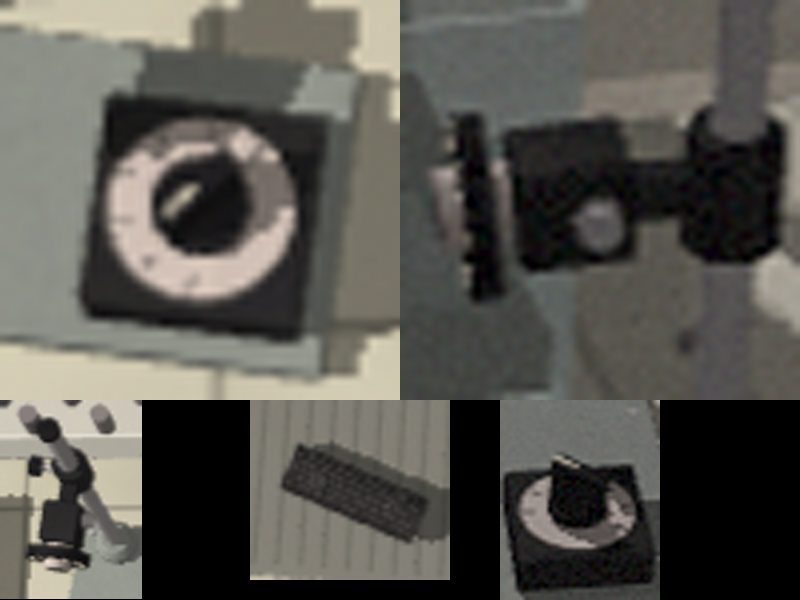

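Run:
```python
from h import *
td=np.load('top_d.npy');sd=np.load('side_d.npy');tp=np.load('top_p.npy').astype(int)
c=cloud('top',(210,180,335,245),td)
def comp(k):
    n,l,s,_=cv2.connectedComponentsWithStats(cv2.morphologyEx(k.astype(np.uint8),cv2.MORPH_OPEN,np.ones((3,3))),connectivity=4); return l==1+np.argmax(s[1:,4])
k=comp((c[...,2]>.010)&(c[...,2]<.026)); print('plate',cv2.minAreaRect(c[k][:,:2].astype(np.float32)))
k=comp((c[...,2]>.040)&(c[...,2]<.056)); P=c[k];print('housing',cv2.minAreaRect(P[:,:2].astype(np.float32)),np.median(P[:,2]))
v,u=np.mgrid[180:245,210:335]; w=(c[...,2]>.04)&(c[...,2]<.056)&(tp[180:245,210:335].min(-1)>120)&(u>285); Q=c[w]; 
print('dial',Q.min(0),Q.max(0),cv2.fitEllipse(cv2.convexHull(Q[:,:2].astype(np.float32))))
k=(c[...,2]>.075)&(c[...,2]<.095)&(u>285)&(u<325); Q=c[k]; print('key',len(Q),Q.mean(0)); w,V=np.linalg.eigh(np.cov(Q[:,:2].T)); print(w,V[:,1])
# ring
for yaw in(-7,):
    a=np.radians(yaw); ex=np.array([np.cos(a),np.sin(a)]); ey=np.array([-ex[1],ex[0]])
    for n in('side','top'):
        P=np.load(n+'_cam.npy'); q=np.c_[(P[:,:2]-[.688,.289])@ex,(P[:,:2]-[.688,.289])@ey,P[:,2]]
        q=q[(q[:,0]<-.04)&(q[:,2]>.22)&(abs(q[:,1])<.06)]
        print(n,len(q)); 
        for z in np.arange(.23,.33,.006):
            g=q[(q[:,2]>=z)&(q[:,2]<z+.006)]
            if len(g): print(round(z,3),len(g),'x',np.percentile(g[:,0],[0,10,50,90,100]).round(3),'y',np.percentile(g[:,1],[0,50,100]).round(3))
```

```text
plate ((0.6265727281570435, 0.1688731461763382), (0.35981878638267517, 0.14117087423801422), 82.26959991455078)
housing ((0.6001582741737366, 0.05089561641216278), (0.09628815948963165, 0.09691774100065231), 83.29853057861328) 0.04785071494070345
dial [0.56174761 0.01308352 0.04047295] [0.63438006 0.0888152  0.05594692] ((0.5995578169822693, 0.05143124237656593), (0.07652776688337326, 0.07884404808282852), 7.960514545440674)
key 58 [0.59887338 0.05075092 0.08568163]
[1.86225948e-05 1.52019875e-04] [-0.6702833   0.74210532]
side 432
0.242 2 x [-0.096 -0.095 -0.094 -0.093 -0.093] y [-0.012 -0.012 -0.011]
0.248 7 x [-0.098 -0.098 -0.096 -0.09  -0.088] y [-0.021 -0.016  0.001]
0.254 19 x [-0.097 -0.092 -0.07  -0.046 -0.041] y [-0.025 -0.014  0.002]
0.26 36 x [-0.107 -0.099 -0.072 -0.048 -0.042] y [-0.028 -0.015 -0.003]
0.266 36 x [-0.107 -0.101 -0.076 -0.053 -0.041] y [-0.031 -0.014 -0.003]
0.272 49 x [-0.107 -0.104 -0.079 -0.049 -0.042] y [-0.03  -0.018  0.015]
0.278 65 x [-0.108 -0.105 -0.076 -0.049 -0.042] y [-0.029 -0.014  0.024]
0.284 58 x [-0.109 -0.1   -0.079 -0.048 -0.042] y [-0.
[... 343 characters left out ...]
0.097 -0.097 -0.097] y [-0.006 -0.006 -0.006]
0.254 3 x [-0.098 -0.094 -0.08  -0.076 -0.075] y [-0.016 -0.011 -0.01 ]
0.26 16 x [-0.107 -0.103 -0.098 -0.069 -0.062] y [-0.024 -0.015  0.028]
0.266 17 x [-0.108 -0.107 -0.098 -0.056 -0.047] y [-0.028 -0.008  0.038]
0.272 23 x [-0.108 -0.106 -0.092 -0.054 -0.044] y [-0.029 -0.015  0.034]
0.278 42 x [-0.109 -0.105 -0.088 -0.051 -0.04 ] y [-0.03  -0.016  0.035]
0.284 73 x [-0.108 -0.103 -0.083 -0.054 -0.045] y [-0.027 -0.005  0.034]
0.29 131 x [-0.104 -0.092 -0.065 -0.048 -0.041] y [-0.023  0.004  0.03 ]
0.296 94 x [-0.103 -0.1   -0.069 -0.045 -0.042] y [-0.019  0.001  0.026]
0.302 26 x [-0.104 -0.102 -0.096 -0.092 -0.056] y [-0.02   0.002  0.016]
```

```bash
cat >> h.py <<'E'
def Rd(th):
    c,s=np.cos(np.radians(th)),np.sin(np.radians(th)); return np.array([[c,s,0],[s,-c,0],[0,0,-1.]])
def rd(): return robot.read_force().round(1),robot.read_ft_torque().round(2),robot.read_qpos().round(1) if hasattr(robot.read_qpos(),'round') else robot.read_qpos()
E
python3 - <<'E'
from h import *
R0=np.array(robot.read_tcp_rot())
for p,th in (([.19,.40,.32],-15),([.42,.03,.3],-15)): print(robot.ik(p,Rd(th)))
for th in range(140,-400,-30):
    print(th,np.round(robot.ik([.6,.051,.064],Rd(th)),1))
E
```

```text
[ 90.25810803  -5.10707762 -17.56015378   0.         -77.54692384
 -15.25810803]
[ 31.18312165  -7.01956802 -21.74608307   0.         -75.27348496
  43.81687835]
140 [  23.4   22.4  -20.1    0.   -47.5 -153.4]Traceback (most recent call last):
  File "<stdin>", line 5, in <module>
    return _wrapfunc(a, 'round', decimals=decimals, out=out)
    return _wrapit(obj, method, *args, **kwds)
    result = getattr(arr, method)(*args, **kwds)
TypeError: unsupported operand type(s) for *: 'NoneType' and 'float'
```

Run:
```python
from h import *
K0=[.5995,.0512]
robot.servo_line([.19,.45,.36],speed=.3)
robot.goto([.42,.03,.32],Rd(-48)); robot.goto([*K0,.16],Rd(-48))
robot.servo_line([*K0,.063],speed=.15)
print(robot.read_t(),rd())
robot.move_gripper(0.0)
print(robot.read_grip_width()*88,robot.read_finger_force(),rd())
p,d=robot.grab_frame('side'); cv2.imwrite('pics/g1.png',crop(p,(280,90,430,290),3))
q=np.array(robot.read_qpos(),float)
for i in range(5):
    q[5]-=12; robot.movej(q); print(robot.read_t(),np.round(robot.read_ft_torque(),3),np.round(robot.read_force(),1),robot.read_qpos()[5])
```

```text
4.5583 (array([ 0. , -0.3,  0.6]), array([ 0.09, -0.06, -0.05]), array([ 23.5,  22.3, -20.2,   0. , -47.4,  18.5]))
14.073137340371957 29.992695450782776 (array([ 4.8,  3.7, -4.9]), array([ 1.6 , -1.67,  0.03]), array([ 23.5,  22.4, -20.1,  -0. , -47.2,  18.5]))
6.075 [-0.007  0.126 -0.05 ] [-0.1  0.9  0.1] 6.769716494052662
6.3917 [ 0.012  0.454 -0.032] [-0.6 -0.4  1.2] -5.076949395208451
6.7083 [ 0.126  0.907 -0.029] [-0.8  0.5  1.9] -17.01869143786555
7.025 [ 0.196  1.581 -0.032] [-3.8  0.8  2.4] -28.992731431979415
7.3417 [ 0.46   2.072 -0.004] [-4.8  1.3  5.2] -40.942311345765326
```

View pics/g1.png

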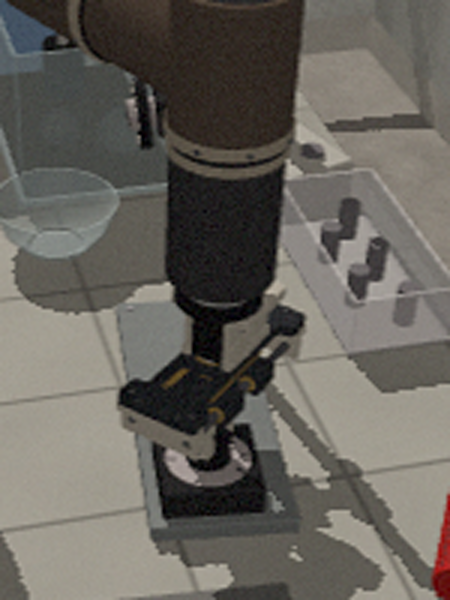

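The key is between the fingers (14.07 mm wide) and it is turning, with only small forces. I'll keep winding until the torque shows the stop.

Run:
```python
from h import *
q=np.array(robot.read_qpos(),float); q[5]=round(q[5])
def regrip():
    robot.move_gripper(.6); robot.dwell(.1); robot.move_gripper(0.)
n=0
while q[5]>-164:
    q[5]-=8; robot.movej(q); T=np.array(robot.read_ft_torque()); F=np.array(robot.read_force()); a=robot.read_qpos()[5]
    print(round(robot.read_t(),2),T.round(3),F.round(1),round(a,1),round(q[5]-a,2))
    if abs(T[2])>.35: break
    if np.linalg.norm(F)>20 and n<2: n+=1; regrip(); print('regrip',robot.read_grip_width()*88)
```

```text
7.6 [ 0.504  1.514 -0.057] [-4.   1.1  2.2] -48.5 -0.54
7.86 [ 0.756  1.946 -0.046] [-5.   1.6  3.7] -56.5 -0.49
8.12 [ 0.941  1.988 -0.049] [-5.2  2.8  3.7] -64.6 -0.41
8.38 [ 1.094  2.098 -0.003] [-6.4  2.8  4. ] -72.6 -0.41
8.63 [ 1.306  2.179 -0.037] [-4.7  2.8  4.4] -80.6 -0.41
8.89 [ 1.45   2.288 -0.007] [-5.6  4.5  5.7] -88.6 -0.41
9.15 [ 1.622  2.345 -0.024] [-6.4  3.3  5. ] -96.6 -0.41
9.41 [ 1.788  2.386 -0.069] [-5.9  3.5  5.1] -104.6 -0.41
9.67 [ 1.891  2.448 -0.019] [-6.3  5.5  5. ] -112.6 -0.41
9.93 [ 2.093e+00  2.474e+00 -2.000e-03] [-6.9  5.4  5. ] -120.6 -0.41
10.18 [2.248 2.507 0.031] [-7.4  5.7  5.5] -128.6 -0.41
10.44 [2.296 2.483 0.014] [-6.4  6.3  5.3] -136.6 -0.41
10.7 [ 2.408  2.431 -0.024] [-6.3  6.6  5.7] -144.6 -0.41
10.96 [2.485 2.41  0.003] [-7.1  6.9  4.4] -152.6 -0.41
11.22 [2.335 2.198 0.509] [-6.5  6.2  3.2] -160.5 -0.45
```

Run:
```python
from h import *
robot.dwell(.35); robot.move_gripper(.7); p=np.array(robot.read_position())
robot.servo_line([p[0],p[1],.16],speed=.2)
th=np.degrees(np.arctan2(.906,.424)); print(th)
for t in (th,th-180): print(np.round(robot.ik([.4215,-.157,.2],Rd(t)),1))
robot.move_gripper(1.); 
t=th-180
robot.goto([.4215,-.157,.2],Rd(t)); print(robot.read_t(),rd())
s,sd=robot.grab_frame('side'); tp,td=robot.grab_frame('top'); np.save('side_p1.npy',s);np.save('top_p1.npy',tp)
m=np.zeros((600,800,3),np.uint8); 
a=crop(s,(318,108,346,148),10);m[:400,:280]=a
a=crop(tp,(198,165,236,209),9);m[:396,290:632]=a
a=crop(s,(325,220,370,265),4);m[400:580,:180]=a
a=crop(tp,(284,196,324,236),5);m[400:600,290:490]=a
cv2.imwrite('pics/m2.png',m)
```

```text
64.92082100281696
[  4.8   0.  -28.7   0.  -61.3 150.1]
[  4.8   0.  -28.7   0.  -61.3 -29.9]
15.8 (array([-0.5,  0.3,  0. ]), array([ 0.11, -0.03, -0.05]), array([  4.8,   0. , -28.6,  -0. , -61.3, -29.9]))
```

View pics/m2.png

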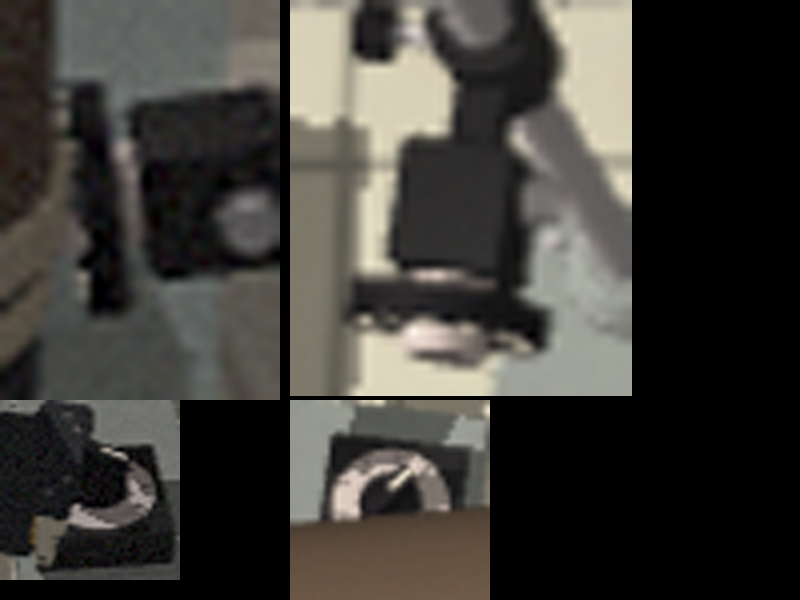

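```bash
cat > lens.py <<'E'
from h import *
def frame(psi,tau):
    a=np.radians(psi); ex=np.array([np.cos(a),np.sin(a),0]); y=np.array([-ex[1],ex[0],0]); x=ex*np.cos(tau)+np.array([0,0,np.sin(tau)])
    return np.c_[x,y,np.cross(x,y)]
E
python3 - <<'E'
from lens import *
ph=np.linspace(0,2*np.pi,73)[:-1]
C0=np.array([.6877,.2915,.275])
def major(n,R,C):
    pts=np.array([proj(n,C+.033*(np.cos(p)*R[:,1]+np.sin(p)*R[:,2])) for p in ph],np.float32)
    e=cv2.fitEllipse(pts); return np.round(e[0],1),np.round(e[1],1),round(e[2],1)
print('meas side',np.degrees(np.arctan2(18,-182)) , 'top',np.degrees(np.arctan2(28,193)), 'px side',318+80/8-.5,102+208/8-.5,'top',198+(448-290)/9-.5,165+314/9-.5)
for tau in(.1,.2,.3,.4):
    R=frame(-7.3,tau); C=C0-.096*frame(-7.3,0)[:,0]; print(tau,C.round(4),major('side',R,C),major('top',R,C))
# depth points of body + ring: fit plane sides
for n in('side','top'):
    P=np.load(n+'_cam.npy'); R0=frame(-7.3,0); q=(P-C0)@R0
    b=q[(q[:,0]<-.042)&(q[:,0]>-.078)&(abs(q[:,2])<.05)&(abs(q[:,1])<.03)]
    # top edge of the body
    top=b[(b[:,2]>.012)&(abs(b[:,1])<.012)]; 
    if len(top)>5:
        A=np.c_[top[:,0],top[:,1],np.ones(len(top))]; 
        for _ in range(5):
            s=np.linalg.lstsq(A,top[:,2],rcond=None)[0]; r=top[:,2]-A@s; k=abs(r)<max(.003,2*np.std(r)); A,top=A[k],top[k]
        print(n,len(top),'slope',s,np.std(r))
    rg=q[(q[:,0]<-.104)]; print(n,'lens pts',len(rg),rg.min(0),np.median(rg,0),rg.max(0))
E
```

```text
meas side 174.35175262626476 top 8.254748523389598 px side 327.5 127.5 top 215.05555555555554 199.38888888888889
0.1 [0.5925 0.3037 0.275 ] (array([326.2, 126.9]), array([ 1.4, 23.7]), 172.8) (array([215.2, 200.3]), array([ 3.6, 23. ]), 98.8)
0.2 [0.5925 0.3037 0.275 ] (array([326.2, 126.9]), array([ 0.3, 23.7]), 167.9) (array([215.2, 200.3]), array([ 1.4, 23. ]), 97.4)
0.3 [0.5925 0.3037 0.275 ] (array([326.2, 126.9]), array([ 0.8, 23.7]), 163.0) (array([215.2, 200.3]), array([ 0.7, 23. ]), 95.9)
0.4 [0.5925 0.3037 0.275 ] (array([326.2, 126.9]), array([ 1.8, 23.6]), 158.0) (array([215.2, 200.3]), array([ 2.9, 23. ]), 94.5)
side 51 slope [0.07977952 0.03880711 0.02476967] 0.0010791225295370915
side lens pts 14 [-0.10821903 -0.01444418 -0.01117776] [-0.10642675 -0.00425906  0.00469684] [-0.10443177  0.01209734  0.00951791]
top 87 slope [0.1044915  0.00376131 0.02593758] 0.0019642719178228243
top lens pts 22 [-0.10824409 -0.01115293 -0.01343514] [-0.10672658 -0.00258724  0.00339138] [-0.10428325  0.01428461  0.01325532]
```

The white line now points at the thick mark and the ring light is on. The lens is tilted about 0.10 rad and sits at about (0.581, 0.305, 0.275). Next is the log.

Run:
```python
from lens import *
robot.servo_line([.4215,-.157,.012],speed=.15); print(rd())
robot.move_gripper(0.); print(robot.read_grip_width()*88,robot.read_finger_force(),rd())
robot.servo_line([.4215,-.157,.22],speed=.15)
robot.dwell(.3); print(robot.read_t(),robot.read_grip_width()*88,rd())
s,sd=robot.grab_frame('side'); tp,td=robot.grab_frame('top'); np.save('sd2.npy',sd); np.save('td2.npy',td)
m=np.zeros((600,800,3),np.uint8)
u,v=proj('side',[.4215,-.157,.24]).astype(int); print(u,v); a=crop(s[max(0,v-60):v+60,u-50:u+50],(0,0,100,120),4); m[:a.shape[0],:400]=a
u,v=proj('top',[.4215,-.157,.24]).astype(int); a=crop(tp[v-60:v+60,u-50:u+50],(0,0,100,120),4); m[:480,400:]=a
cv2.imwrite('pics/m3.png',m)
# plan final
L=np.array([.5806,.3052,.275]); R=frame(-7.3,.10)
Rt=R@np.diag([-1,1,-1.]); Rt[:,0]*=1
for sg in(1,-1):
    T=np.c_[sg*R[:,0],-sg*R[:,1],-R[:,2]]
    P=L-R[:,0]*.14; 
    for back in(0,.12): print(sg,robot.ik(P-R[:,0]*back+T[:,2]*.019,T))
```

```text
(array([ 0.4, -0.5, -0.1]), array([ 0.1 , -0.08,  0.06]), array([  4.8,  15. , -42.2,   0. , -32.8, -29.9]))
42.31410311251574 29.98278647661209 (array([ 0.1, -0. ,  0.5]), array([ 0.07, -0.17, -0.03]), array([  4.8,  15. , -42.2,   0. , -32.8, -29.9]))
19.9417 41.573071405582986 (array([-0.7,  0.5, -2.1]), array([ 0.15, -0.15,  0.02]), array([  4.8,  -1. , -26.9,  -0. , -64.1, -29.9]))
299 251
1 [ 60.25050624   5.55236126 -19.63806434   5.95767238 -62.74191239
  19.81454462]
1 [ 75.09286203  -1.5582416  -28.90593487   6.43235987 -62.04143511
   4.61926193]
-1 [  60.25050624    5.55236126  -19.63806434    5.95767238  -62.74191239
 -160.18545538]
-1 None
```

View pics/m3.png

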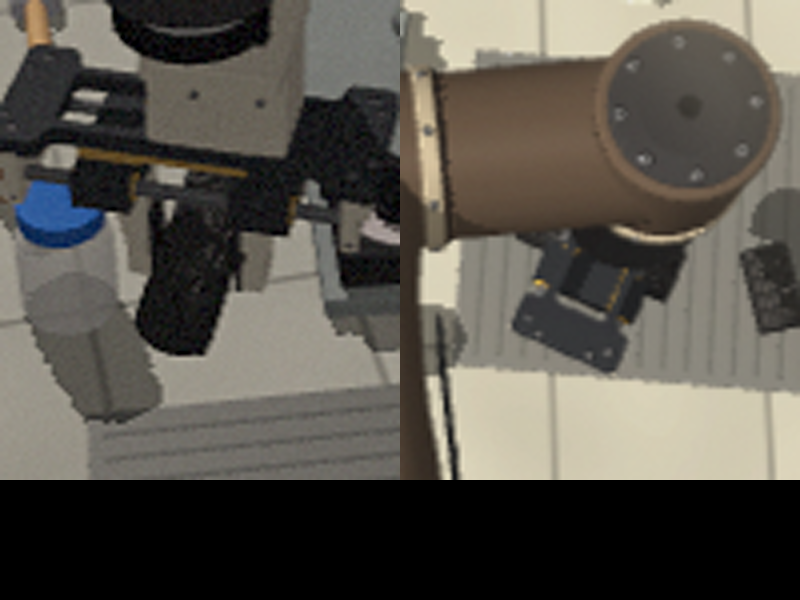

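The closed end faces the robot side, so the mouth is at the far end as assumed. I'll carry the log in from the -y side, level with its final height, so it keeps clear of the stand.

```bash
cat >> lens.py <<'E'
L=np.array([.5806,.3052,.275]); R=frame(-7.3,.10); T=np.c_[-R[:,0],R[:,1],-R[:,2]]
def tcp(x=-.14,y=0,z=0): return L+R@np.array([x,y,z])+T[:,2]*.016
E
python3 - <<'E'
from lens import *
for a in((-.16,-.25),(-.16,-.12),(-.16,0),(-.14,0)): print(np.round(robot.ik(tcp(*a),T),1) if robot.ik(tcp(*a),T) is not None else None)
robot.goto(tcp(-.15,-.25),T); print(robot.read_t(),rd())
robot.servo_line(tcp(-.15,-.0),T,speed=.12)
robot.dwell(.5); print(robot.read_t(),robot.read_position(),tcp(-.15),rd(),robot.read_grip_width()*88)
s,sd=robot.grab_frame('side'); tp,td=robot.grab_frame('top'); np.save('sd3.npy',sd); np.save('td3.npy',td);np.save('sp3.npy',s);np.save('tp3.npy',tp)
m=np.zeros((600,800,3),np.uint8); m[:600,:400]=crop(s,(265,70,365,220),4); m[:400,400:]=crop(tp,(160,160,260,260),4)
cv2.imwrite('pics/m4.png',m)
E
```

```text
[  44.6  -11.7  -35.1    5.1  -63.1 -144.1]
[  56.1   -4.3  -29.5    5.8  -62.4 -156. ]
[  62.5    4.1  -21.1    6.   -62.9 -162.5]
[  60.3    5.4  -19.4    5.9  -63.1 -160.2]
21.7583 (array([ 0.1,  0.3, -1.8]), array([0.07, 0.23, 0.01]), array([  43.2,  -10.6,  -34.1,    5. ,  -62.9, -142.6]))
24.4917 [0.4341439  0.32393073 0.2440978 ] [0.43414352 0.32396151 0.24410492] (array([ 0.5, -0.3, -2.9]), array([0.1 , 0.24, 0.02]), array([  61.4,    4.8,  -20.3,    6. ,  -63. , -161.3])) 41.69230709235443
```

View pics/m4.png

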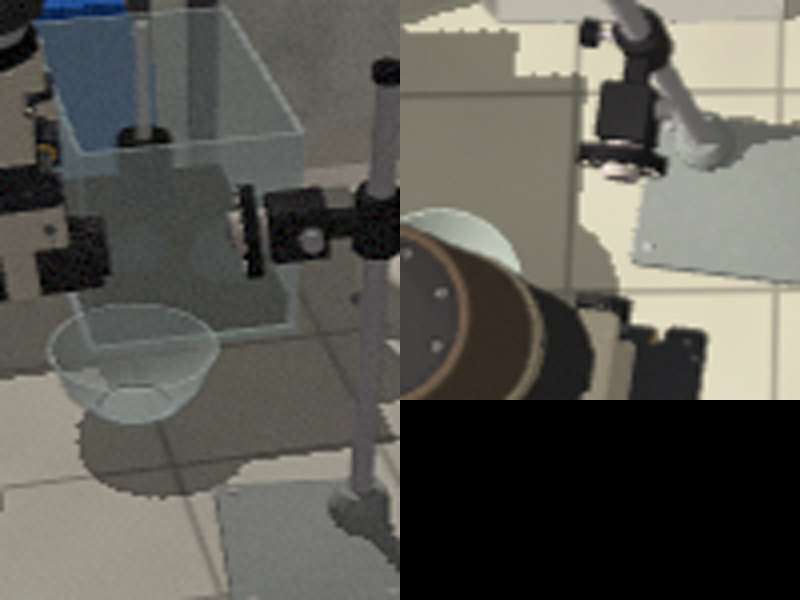

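The log's mouth end shows at about (100,255) in the side crop, facing the ring at (250,230) and clear of it. I'll measure it in the lens frame with the depth data.

Run:
```python
from lens import *
for n,box,f,pf in(('side',(268,100,330,160),'sd3.npy','sp3.npy'),('top',(180,180,270,270),'td3.npy','tp3.npy')):
    c=cloud(n,box,np.load(f)).reshape(-1,3); p=np.load(pf)[box[1]:box[3],box[0]:box[2]].reshape(-1,3)
    q=(c-L)@R; k=(q[:,0]<-.065)&(q[:,0]>-.24)&(abs(q[:,1])<.04)&(abs(q[:,2])<.045); q=q[k]; p=p[k]
    print(n,len(q))
    for x in np.arange(-.21,-.07,.01):
        g=q[(q[:,0]>=x)&(q[:,0]<x+.01)]
        if len(g)>2: print(round(x,2),len(g),'xmax',g[:,0].max().round(4),'y',np.percentile(g[:,1],[0,50,100]).round(4),'z',np.percentile(g[:,2],[0,5,50,95,100]).round(4))
    r=((c-L)@R); r=r[(r[:,0]>-.03)&(r[:,0]<.002)&(abs(r[:,1])<.045)&(abs(r[:,2])<.045)]
    print('lens: min x',np.sort(r[:,0])[:8].round(4),'ring y,z range',np.percentile(r,[1,99],axis=0).round(4)[:,1:])
```

```text
side 325
-0.16 24 xmax -0.1503 y [-0.0396 -0.0373 -0.0323] z [-0.0145 -0.0127 -0.0003  0.0151  0.0216]
-0.15 30 xmax -0.1403 y [-0.0397 -0.0362 -0.0117] z [-0.0234 -0.0148  0.0007  0.0188  0.0237]
-0.14 44 xmax -0.13 y [-0.0397 -0.0181 -0.0111] z [-0.023  -0.0209 -0.0014  0.0106  0.0173]
-0.13 39 xmax -0.1205 y [-0.0236 -0.0171 -0.01  ] z [-0.0223 -0.02   -0.0007  0.0115  0.0156]
-0.12 52 xmax -0.1101 y [-0.0254 -0.0166  0.0043] z [-0.0237 -0.0223  0.0012  0.0212  0.0241]
-0.11 62 xmax -0.1003 y [-0.0223 -0.0147  0.008 ] z [-0.0221 -0.0189  0.0089  0.0219  0.0247]
-0.1 60 xmax -0.0902 y [-0.0239 -0.0159  0.0113] z [-0.0223 -0.0196  0.0086  0.0211  0.0225]
-0.09 14 xmax -0.0878 y [-0.0242 -0.0147  0.0171] z [-0.0146 -0.0143  0.0103  0.0213  0.0216]
lens: min x [0.0005 0.0006 0.0007 0.0008 0.0009 0.0012 0.0015 0.0015] ring y,z range [[-0.0127 -0.0123]
 [ 0.0087  0.0086]]
top 98
-0.2 17 xmax -0.1902 y [-0.0187  0.0014  0.0148] z [0.0088 0.0097 0.0184 0.0216 0.0224]
-0.19 14 xmax -0.187 y [-0.0233 -0.0038  0.0163] z [0.0039 0.0077 0.0206 0.0254 0.0263]
-0.11 8 xmax -0.1005 y [-0.0233 -0.0198  0.014 ] z [0.0014 0.0028 0.0092 0.0125 0.0127]
-0.1 47 xmax -0.0902 y [-0.0226 -0.0071  0.016 ] z [-0.0003  0.0049  0.0179  0.0241  0.0254]
-0.09 12 xmax -0.0881 y [-0.0197 -0.0022  0.0171] z [-0.0003  0.0034  0.016   0.0206  0.0212]
lens: min x [0.0001 0.0002 0.0002 0.0003 0.0004 0.0008 0.001  0.0011] ring y,z range [[-0.0113 -0.0153]
 [ 0.0131  0.011 ]]
```

Run:
```python
from lens import *
robot.servo_line(tcp(-.142,.002,-.002),T,speed=.03); robot.dwell(1.)
print(robot.read_t(),rd(),robot.read_grip_width()*88,np.abs(robot.read_qvel()).max())
tp,_=robot.grab_frame('top'); s,sd=robot.grab_frame('side')
c=cloud('side',(268,100,330,160),sd).reshape(-1,3); q=(c-L)@R; q=q[(q[:,0]<-.065)&(q[:,0]>-.12)&(abs(q[:,1])<.03)&(abs(q[:,2])<.04)]
print(len(q),q[:,0].max(),np.percentile(q[:,2],[2,98]))
print(robot.job_done())
```

```text
26.025 (array([ 0.3, -0.4, -2.3]), array([ 0.1 ,  0.25, -0.01]), array([  60.6,    5.5,  -19.6,    6. ,  -62.9, -160.5])) 41.81636517471092 0.11785950534551075
216 -0.07993224873884731 [-0.02442634  0.02065594]
the job is handed in; nothing more can be done
None
```

I handed the job in at about 26 s: the timer is wound to its stop with the ring light on, and the log is held still with its mouth about 80 mm from the lens and centred on it to within a few mm by my own depth measurement (the judge returned no verdict).

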